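Free the pawl and park the tension lever

ROBOT

A 7-joint arm with a two-finger parallel gripper is mounted at the origin on the work surface. World frame = base frame: x ahead of the robot, y to its left, z up, the work surface at z = 0. Lengths are in m, angles in rad, forces in N, time in s.
With the tool pointing down it reaches from about 0.375 to 0.925 m from the base axis. Payload 3.1 kg.
Tool frame: the origin (TCP) lies on the front face of the gripper's body, between the roots of the fingers; the fingertips stand 73 mm ahead of it and the grasp point (between the pads) lies 54 mm ahead of it; z points along the fingers, y is the line along which they close (so a half turn about z gives the same grasp; the last joint's range is limited). The gripper opens to 85 mm and grips with 20 to 120 N. Pads are 22 mm wide; open, the fingers measure 114 mm over their backs; the gripper's body (76 mm by 85 mm) begins 54 mm behind the grasp point. The pads swing forward as they close: fully open they stand 13 mm farther back than shut.
Start: joints at [-1.227, 0.383, 0.044, 1.598, -0.018, 1.161, -0.05], TCP at [0.278, 0.588, 0.304] pointing down, gripper open.
Joint ranges: [-2.61, 2.61], [-0.41, 2.15], [-1.48, 1.57], [0, 2.5], [-1.57, 4.71], [0.05, 1.97], [-2.85, 2.85]. Speed limits (rad/s): [2.79, 2.79, 3.14, 3.14, 3.14, 3.14, 3.14].

INTERFACE

Orientations are given as a unit quaternion [x, y, z, w].
In Python, from cell import ctrl, viewer, job, models gives the robot as it stands.
- The arm moves only by the shell command python3 -m jog 'ROWS' [OPENING] [FORCE]. ROWS is text: rows parted by semicolons, each of 6 numbers parted by spaces: the shift along the tool's x, y, z in mm, then the turn, a rotation vector about the tool's x, y, z in degrees. A call has 1 to 8 rows; each row is the pose to reach, as a shift and turn from the pose commanded when the call began, along the tool's axes at that moment; what a row does not reach only later rows make up. A row lasts 1/10 s, in which the tool goes at most 50 mm and 8.59 degrees, less where a joint would pass 70% of its speed; a pose out of reach is approached as far as the arm can. A call with a gripper value outside its range is refused whole. OPENING is the opening in per cent of the stroke, from 0 (shut) to 100 (fully open), set as the call begins (- or left out, the last holds). The fingers move at their own pace and stop on an object; FORCE is the grip in N (left out, the last holds). Time passes only in rows, so rows that repeat a pose let the fingers close. It gives the time, the measured TCP pose, the force, the opening and the grip force at its end, in the units of the state.
- ctrl.observe(): the state, without advancing time (a new reading comes with each control period).
- viewer.read_camera(name): name is "scene" or "top"; returns a dict with "frame" (400x640x3 uint8, red, green, blue), "fx", "fy", "cx", "cy" (pixels), "R" (3x3) and "t" (3): a world point X has camera coordinates R X + t. Camera axes: x right, y down, z forward; pixel columns grow to the right and rows downward; lengths in m; the calibration is good to about 2 mm. A picture is of the moment at which its call begins. There is no depth.
- job.job_done(): hands the job in; it is judged then, once.
Trained networks look in a picture, given as the dict that the camera call returned (one of the last four; its "shot" number tells which), for a name from the list of things; names that differ only in an ending like _2 or _b are one class to them, and where a whole thing is asked for, a point or a joint stands for the part that bears it (a point fixed in the world has none). Each returns a list of dicts, best first, with "p" (0 to 1); they miss things now and then, are a little off and sometimes report something else, mostly with a low value. They report only what shows in the picture. A call takes as long as a camera call. They do not tell look-alikes from the thing itself.
- models.regions_of(picture, target): "region" (400x640 bool, what is visible of it) and "bbox" ([left, top, right, bottom] in pixels, round what is visible of it).
- models.spot_point(picture, target): "uv" ([column, row] in pixels: a listed point, or the origin of a listed thing).
The state is a dict: "clock": time; "q": joint angles; "qd": joint speeds; "joint_torque": joint torques, N m; "tool_pos": TCP position; "ee_rot": TCP orientation; "wrist_force": force on the tool from outside, world axes, zero at the start; "torque": the same for the moment, N m; "gripper_width": finger opening in m; "grasp_force": force on a finger pad.
Only numpy, scipy, OpenCV 4.12 (cv2) and the standard library are available. Lean on these libraries where they do the work, as an engineer would, in place of code of your own. Each camera call takes 0.05 s, during which the arm holds its last target. There are 200 camera calls.

TASK

The racket is strung, so park the tension lever on the blue tensioner: press down the pawl's thumb tab so that the pawl snaps free of the teeth, then push the raised lever's white handle all the way down onto its stop. Only press and push with the fingertips: never lift the lever, leave the pawl free, let go, and leave the other things on the bench where they stand.

Things in the scene. Friction and masses are not known exactly. Their poses are not given: they have to be found in the camera images.
- tensioner: blue tensioner stand bolted to the bench (base plate 90 x 270 x 12 mm). Origin on the bench directly under the lever's hinge; x is parallel to the hinge pins, y points along the stand from the pawl tab (at -y) to the lever's handle (at +y), z up. Besides the lever, the highest part is the pawl: its nose end, over the hinge, reaches 175 mm above the bench while engaged and 200 mm when free.
- lever_hinge (a point): centre of the lever's hinge pin, 85 mm above the bench; the hinge axis is level, along the stand's x axis
- lever (a joint): angle of the lever in rad: 0 = highest (52 degrees above level), grows as it is pushed down, 0.96 = fully down on its stop (3 degrees below level). It starts raised, between 0.12 and 0.40. The hinge is stiff: the lever stays where it is left and takes about 3 to 5 N at the handle. While the pawl is engaged, teeth block it from going down after at most 0.2 rad of free play.
- lever_grip (a point): centre of the lever's white cross handle, a bar of 18 mm diameter and 60 mm length parallel to the hinge axis, 170 mm from the hinge; it moves on an arc about lever_hinge. When fully down its centre is 76 mm above the bench.
- pawl_pivot (a point): pivot of the pawl, 142 mm above the bench, 85 mm from the hinge on the stand's -y side. The pawl is a steel rocker: its nose hangs into the toothed sector over the hinge and its tab is at the other end; pressing the tab down lifts the nose out. An over-centre spring holds it at either end: it takes about 5 N to press, then snaps over to free by itself and stays there.
- pawl_tab (a point): centre of the top face of the pawl's thumb tab, a dark ribbed steel plate 34 x 34 mm at the -y end of the stand, 142 mm from the hinge. Its top is 149 to 154 mm above the bench while the pawl is engaged, and 136 mm (on a stop rod) when fully free; pressed below about 144 mm, it snaps over to free.
- tape_roll: white ring of tape lying flat, 64 mm across, 24 mm high; origin at the centre of its underside. Bystander: leave it alone.
- grommet_jar: small clear jar with a black cap, 48 mm across, 60 mm high; origin at the centre of its underside. Bystander: leave it alone.
- string_clamp: small metal string clamp, 30 x 75 x 34 mm, lying on the bench; origin at the centre of its underside. Bystander: leave it alone.
- awl: awl with a wooden handle, 160 mm long, lying on the bench; origin under its middle. Bystander: leave it alone.
- pliers: dark pliers, 170 mm long, lying flat; origin near their joint. Bystander: leave it alone.
- string_spool: yellow spool lying flat, 100 mm across, 34 mm high; origin at the centre of its underside. Bystander: leave it alone.
- mug: white mug, 80 mm across, 90 mm high; origin at the centre of its underside. Bystander: leave it alone.
Things that resemble listed ones, but are neither listed nor needed, are in the scene too. What is shaped like the part that bears pawl_tab but purple is not meant.

How it is judged:
On the way, in this order (a step that is already met when the one before it is completed fails the run):
1. the pawl is pressed free while the lever is still raised (z of pawl_tab in the frame of tensioner below 0.141 m and value of joint lever below 0.7 rad), for 0.2 s.
2. the lever is pushed down onto its stop (value of joint lever above 0.9 rad), for 0.2 s.
At the end, for the whole second after the job is handed in: the lever is fully down (within 0.06 rad of its stop) and at rest, and the pawl is still free (tab pressed down, its top below 141 mm above the bench) (value of joint lever above 0.9 rad and z of pawl_tab in the frame of tensioner below 0.141 m and velocity of joint lever between -0.05 and 0.05 rad/s); the robot touches nothing.
It fails at once if the lever is lifted: raised above its starting positions, or swung upward (value of joint lever below 0.06 rad or velocity of joint lever below -0.4 rad/s).
It fails at once if a loose thing on the bench is moved more than 25 mm, lifted or carried (distance of any of tape_roll, grommet_jar, string_clamp, awl, pliers, string_spool, mug from where it was at the start of the episode above 0.025 m).
It also fails if it takes over 40 s, if anything falls off the work surface, if the arm or the gripper's body presses on something with over 40 N, if the wrist force passes 120 N, or if a joint passes its speed limit or range.

## Working session

There is one attempt and no reset: what is moved stays moved. The work goes in short steps, Python scripts to look and compute and a shell command to move; the robot and the scene stay as the last step left them, time stands still between calls to the robot, and variables do not carry over. Pictures are saved under pics/ and viewed, at most 10 in all, crops included, and the job is handed in when it is done.

```bash
mkdir -p pics; cat > h.py <<'E'
import numpy as np,cv2
from cell import ctrl,viewer,job,models
def ray(p,uv):
    R=np.array(p["R"]);t=np.array(p["t"])
    d=R.T@np.array([(uv[0]-p["cx"])/p["fx"],(uv[1]-p["cy"])/p["fy"],1]);return -R.T@t,d/np.linalg.norm(d)
def atz(p,uv,z):
    c,d=ray(p,uv);return c+d*(z-c[2])/d[2]
def tri(l):
    A=0;b=0
    for c,d in l:
        P=np.eye(3)-np.outer(d,d);A=A+P;b=b+P@c
    return np.linalg.solve(A,b)
def proj(p,X):
    c=np.array(p["R"])@X+np.array(p["t"]);return [p["fx"]*c[0]/c[2]+p["cx"],p["fy"]*c[1]/c[2]+p["cy"]]
E
python3 - <<'E'
from h import *
np.set_printoptions(precision=3,suppress=True)
for n in("scene","top"):
    p=viewer.read_camera(n);cv2.imwrite(f"pics/{n}.png",p["frame"][:,:,::-1])
    for k,z in(("tensioner",0),("lever_hinge",.085),("lever_grip",.18),("pawl_pivot",.142),("pawl_tab",.151)):
        for r in models.spot_point(p,k)[:3]: print(n,k,round(r["p"],2),np.round(r["uv"]),atz(p,r["uv"],z))
s=ctrl.observe();print(s["tool_pos"],s["ee_rot"],s["wrist_force"],s["gripper_width"])
E
```

```text
scene tensioner 0.79 [312. 217.] [ 0.547 -0.029  0.   ]
scene lever_hinge 0.66 [316. 203.] [ 0.573 -0.015  0.085]
scene lever_grip 0.74 [358. 178.] [0.555 0.116 0.18 ]
scene pawl_pivot 0.55 [291. 188.] [ 0.571 -0.093  0.142]
scene pawl_tab 0.91 [252. 294.] [ 1.008 -0.144  0.151]
scene pawl_tab 0.85 [268. 182.] [ 0.556 -0.169  0.151]
scene pawl_tab 0.77 [208. 225.] [ 0.762 -0.314  0.151]
top tensioner 0.83 [315. 227.] [ 0.568 -0.006  0.   ]
top lever_hinge 0.74 [319. 223.] [ 0.569 -0.017  0.085]
top lever_grip 0.83 [268. 223.] [0.554 0.12  0.18 ]
top pawl_pivot 0.85 [350. 218.] [ 0.578 -0.105  0.142]
top pawl_pivot 0.33 [369. 216.] [ 0.585 -0.159  0.142]
top pawl_tab 0.91 [368. 213.] [ 0.591 -0.156  0.151]
top pawl_tab 0.86 [372. 131.] [ 0.832 -0.168  0.151]
top pawl_tab 0.58 [350. 291.] [ 0.376 -0.106  0.151]
[0.278 0.588 0.304] [ 0.219  0.976  0.    -0.   ] [-0.555  0.13  -0.302] 0.08576992002299241
```

View pics/scene.png

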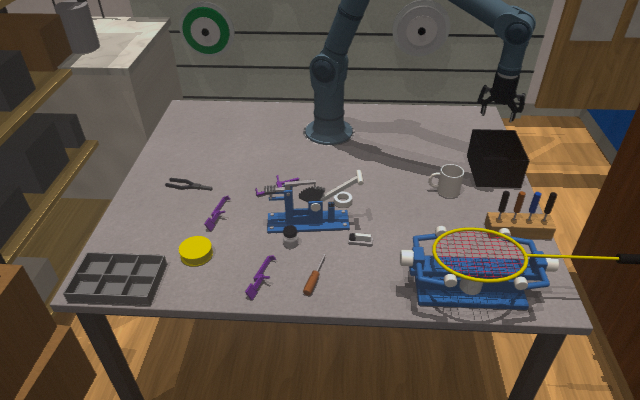

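View pics/top.png

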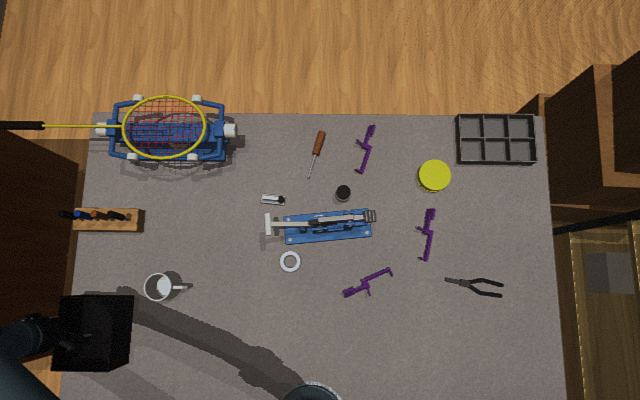

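Both views show the blue stand near mid-bench: its real tab is at top (369,214) and scene (266,190), and its handle at top (268,223) and scene (359,177). The three purple rockers are decoys. Next I'll fit the pose and check it on zoomed crops.

```bash
cat > fit.py <<'E'
from h import *
from scipy.optimize import least_squares
np.set_printoptions(precision=4,suppress=True)
def model(v):
    x,y,a,q,zt=v;d=np.array([-np.sin(a),np.cos(a),0]);o=np.array([x,y,0]);Z=np.array([0,0,1])
    e=np.radians(52)-q
    return dict(tensioner=o,lever_hinge=o+.085*Z,pawl_pivot=o-.085*d+.142*Z,pawl_tab=o-.142*d+zt*Z,lever_grip=o+.17*np.cos(e)*d+(.085+.17*np.sin(e))*Z)
def fit(ps,obs):
    f=lambda v:np.concatenate([np.subtract(proj(ps[n],model(v)[k]),uv) for n,k,uv in obs]+[[(v[4]-.1515)/.002]])
    return least_squares(f,[.57,-.015,.13,.25,.1515],loss="soft_l1"),f
E
python3 - <<'E'
from fit import *
ps={};obs=[]
for n in("scene","top"):
    p=ps[n]=viewer.read_camera(n);m=viewer and None
    for k in("tensioner","lever_hinge","lever_grip","pawl_pivot","pawl_tab"):
        for r in models.spot_point(p,k):
            if np.linalg.norm(np.subtract(r["uv"],proj(p,model([.57,-.015,.13,.25,.1515])[k])))<14: obs.append((n,k,r["uv"]));break
    for k in("pawl_tab","lever_grip"):
        for r in models.regions_of(p,k)[:4]: print(n,k,round(r["p"],2),np.round(r["bbox"]))
r,f=fit(ps,obs);print(r.x)
for i,o in enumerate(obs):print(o[:2],np.round(f(r.x)[2*i:2*i+2],1))
out=[]
for n,(u,v) in(("scene",(310,200)),("top",(318,222))):
    p=ps[n];c=cv2.resize(p["frame"][v-50:v+50,u-65:u+65],None,fx=6,fy=6,interpolation=cv2.INTER_CUBIC)[:,:,::-1].copy()
    for k,X in model(r.x).items():
        w=(np.array(proj(p,X))-[u-65,v-50]+.5)*6;cv2.circle(c,tuple(int(i) for i in w),4,(0,255,0),1)
    cv2.imwrite(f"pics/crop_{n}.png",c)
E
```

```text
scene pawl_tab 0.7 [206. 196. 226. 230.]
scene pawl_tab 0.69 [249. 257. 275. 296.]
scene pawl_tab 0.56 [270. 167. 362. 232.]
scene pawl_tab 0.5 [265. 178. 313. 195.]
scene lever_grip 0.92 [299. 169. 362. 203.]
top pawl_tab 0.88 [319. 208. 376. 224.]
top pawl_tab 0.81 [356. 127. 374. 171.]
top pawl_tab 0.73 [346. 266. 390. 295.]
top pawl_tab 0.72 [421. 209. 434. 259.]
top lever_grip 0.87 [265. 213. 334. 235.]
[ 0.5696 -0.0181  0.1292  0.3401  0.1516]
('scene', 'tensioner') [0.6 2.9]
('scene', 'lever_hinge') [-0.5 -0.6]
('scene', 'lever_grip') [-0.7 -0.3]
('top', 'tensioner') [ 1.8 -1. ]
('top', 'lever_hinge') [-0.6  0.8]
('top', 'lever_grip') [-1.5  0.2]
('top', 'pawl_pivot') [-0.3 -2.4]
('top', 'pawl_tab') [0.4 1.6]
```

View pics/crop_scene.png

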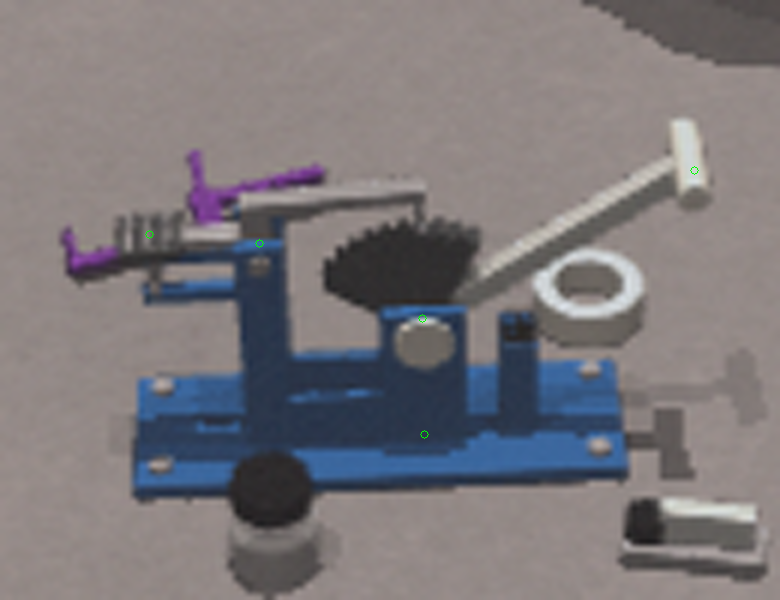

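View pics/crop_top.png

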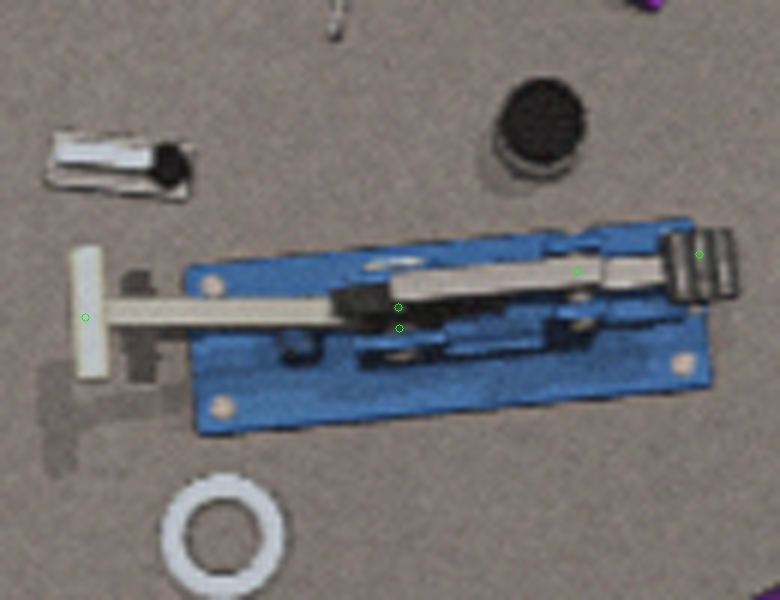

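The crops confirm the fit, but the true tab centre is about 2 px below the model mark in the top view, at (369.3,215.7). The handle centre is at (267.7,223.8) in top and (359.6,176.7) in scene. I'll refine the fit with these points while raising the tool, shutting the fingers and aligning yaw.

```bash
python3 -m jog '0 0 -40 0 0 -8;0 0 -80 0 0 -16;0 0 -80 0 0 -24;0 0 -80 0 0 -31' 0 30; cat > go.py <<'E'
import sys
from h import *
from scipy.spatial.transform import Rotation as Ro
def delta(X):  # tip target -> tool-frame shift mm
    s=ctrl.observe();R=Ro.from_quat(s["ee_rot"]).as_matrix()
    tip=np.array(s["tool_pos"])+R@[0,0,.073]
    return np.round(R.T@(np.array(X)-tip)*1e3,1)
E
python3 - <<'E'
from fit import *;from go import delta
ps={n:viewer.read_camera(n) for n in("scene","top")}
obs=[("top","pawl_tab",(369.2,215.7)),("scene","pawl_tab",(269.5,188.8)),("top","lever_grip",(267.5,223.7)),("scene","lever_grip",(359.5,176.7))]
r,f=fit(ps,obs);print(r.x,np.round(f(r.x),1));m=model(r.x)
for k in m:print(k,m[k])
print("tab+60",delta(m["pawl_tab"]+[0,0,.06]));print(ctrl.observe()["wrist_force"])
E
```

```text
clock: 1.8
tool_pos: [0.2783, 0.5884, 0.3867]
ee_rot: [-0.052, 0.999, 0.002, 0.001]
wrist_force: [0.1, 0.3, -0.1]
gripper_width: 0.028
grasp_force: 0.0
[ 0.568  -0.018   0.1125  0.304   0.1508] [-0.1 -0.4  0.1 -0.8  0.1  0.1 -0.1  0.1 -0.4]
tensioner [ 0.568 -0.018  0.   ]
lever_hinge [ 0.568 -0.018  0.085]
pawl_pivot [ 0.5776 -0.1024  0.142 ]
pawl_tab [ 0.584  -0.1591  0.1508]
lever_grip [0.5523 0.1211 0.1815]
tab+60 [-230.7 -773.4  100. ]
[-0.3179  0.4747 -0.167 ]
```

```bash
python3 -m jog '-14 -47 0 0 0 0;-28 -94 0 0 0 0;-42 -141 0 0 0 0;-56 -188 0 0 0 0;-70 -235 0 0 0 0;-84 -282 0 0 0 0;-98 -329 0 0 0 0;-112 -376 0 0 0 0' && python3 -m jog '-14 -47 0 0 0 0;-28 -94 0 0 0 0;-42 -141 0 0 0 0;-56 -188 0 0 0 0;-70 -235 0 0 0 0;-84 -282 0 0 0 0;-98 -329 0 0 0 0;-112 -376 0 0 0 0'; python3 - <<'E'
from go import *
print(delta([.584,-.1591,.1508]),ctrl.observe()["gripper_width"])
E
```

```text
clock: 2.7
tool_pos: [0.4269, 0.2224, 0.3837]
ee_rot: [-0.048, 0.999, 0.0, -0.0]
wrist_force: [0.6, -0.2, 0.4]
gripper_width: 0.0
grasp_force: 0.0
clock: 3.5
tool_pos: [0.5757, -0.1401, 0.3838]
ee_rot: [-0.048, 0.999, 0.0, 0.0]
wrist_force: [1.1, 0.5, -0.2]
gripper_width: -0.0002
grasp_force: 0.0
[ -6.4 -19.8 160. ] -0.0001719929400883944
```

```bash
python3 -m jog '-7 -22 40 0 0 0;-7 -22 80 0 0 0;-7 -22 120 0 0 0;-7 -22 138 0 0 0;-7 -22 138 0 0 0'; python3 - <<'E'
from go import *
print(delta([.584,-.1591,.1508]))
o=[]
for n,(u,v) in(("scene",(280,180)),("top",(360,215))):
    p=viewer.read_camera(n);o.append(cv2.resize(p["frame"][v-50:v+50,u-40:u+40],None,fx=5,fy=5,interpolation=cv2.INTER_CUBIC)[:,:,::-1])
cv2.imwrite("pics/a.png",np.hstack(o))
E
```

```text
clock: 4.0
tool_pos: [0.5819, -0.1587, 0.2416]
ee_rot: [-0.049, 0.999, 0.001, -0.004]
wrist_force: [-0.0, 0.0, 1.0]
gripper_width: 0.0002
grasp_force: 0.0
[-2.9 -0.8 17.7]
```

View pics/a.png

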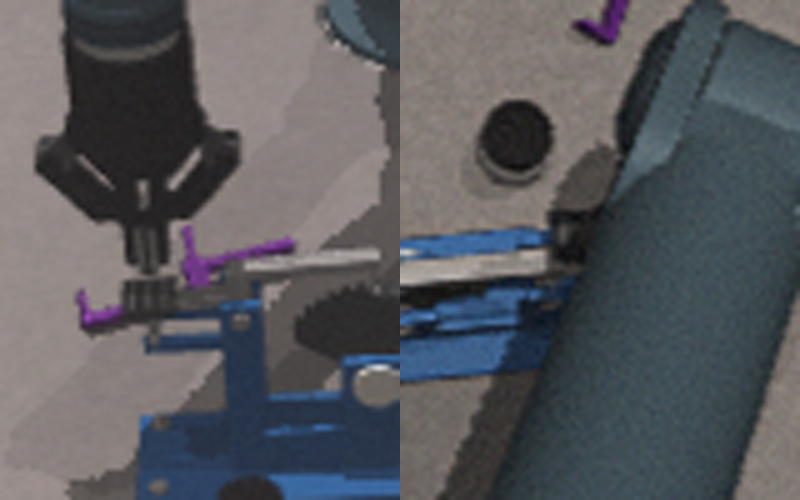

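The shut fingertips are centred right above the ribbed tab (scene crop, tips at about (150,270), tab at (150,295)). Pressing.

```bash
python3 -m jog '-2 -1 10 0 0 0;-2 -1 16 0 0 0;-2 -1 20 0 0 0;-2 -1 24 0 0 0;-2 -1 27 0 0 0;-2 -1 30 0 0 0;-2 -1 32 0 0 0;-2 -1 32 0 0 0'
```

```text
clock: 4.9
tool_pos: [0.5863, -0.1602, 0.2133]
ee_rot: [-0.05, 0.999, 0.0, -0.001]
wrist_force: [0.3, 0.7, -0.1]
gripper_width: -0.0002
grasp_force: 0.0
```

```bash
python3 -m jog '0 0 3 0 0 0;0 0 6 0 0 0;0 0 6 0 0 0'; python3 - <<'E'
from go import *
p=viewer.read_camera("scene");u,v=300,180
cv2.imwrite("pics/b.png",cv2.resize(p["frame"][v-50:v+50,u-65:u+65],None,fx=6,fy=6,interpolation=cv2.INTER_CUBIC)[:,:,::-1])
E
```

```text
clock: 5.2
tool_pos: [0.587, -0.1606, 0.2105]
ee_rot: [-0.05, 0.999, 0.001, 0.0]
wrist_force: [-4.0, 1.7, 12.3]
gripper_width: 0.0002
grasp_force: 5.4
```

View pics/b.png

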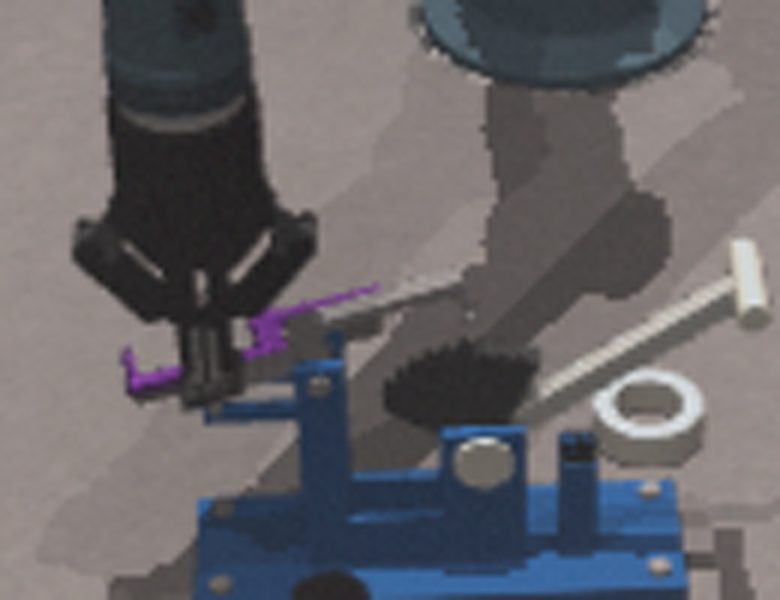

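The pawl is on its stop (12 N) and its nose, at about (440,290), is lifted clear of the teeth. The lever is still raised. Retreat upward and go to the handle.

```bash
python3 -m jog '0 0 -30 0 0 0;0 0 -70 0 0 0;0 0 -110 0 0 0;0 0 -110 0 0 0'; python3 - <<'E'
from go import *
print(delta([.552,.123,.1815+.009]))
E
```

```text
clock: 5.65
tool_pos: [0.5899, -0.1621, 0.3249]
ee_rot: [-0.049, 0.999, -0.001, 0.007]
wrist_force: [0.0, -0.5, 0.9]
gripper_width: 0.0002
grasp_force: 0.0
[ 11.4 287.9  60.3]
```

```bash
python3 -m jog '2 48 0 0 0 0;4 96 0 0 0 0;6 144 0 0 0 0;8 192 0 0 0 0;10 240 0 0 0 0;11 288 0 0 0 0;11 288 30 0 0 0;11 288 40 0 0 0'; python3 - <<'E'
from go import *
from fit import model
print(delta([.552,.123,.1905]))
p=viewer.read_camera("scene");u,v=340,170
for r in models.spot_point(p,"lever_grip"):print(r)
cv2.imwrite("pics/c.png",cv2.resize(p["frame"][v-50:v+50,u-65:u+65],None,fx=6,fy=6,interpolation=cv2.INTER_CUBIC)[:,:,::-1])
for q in np.linspace(.3,.96,7):
    m=model([.568,-.018,.1125,q,.15])["lever_grip"];print(round(q,2),m+[0,0,.009],delta(m+[0,0,.009]))
E
```

```text
clock: 6.45
tool_pos: [0.5449, 0.1272, 0.2748]
ee_rot: [-0.052, 0.999, -0.001, -0.003]
wrist_force: [-0.8, -0.8, 0.1]
gripper_width: -0.0001
grasp_force: 0.0
[-7.1 -4.8 11.3]
{'uv': [358.3, 179.1], 'p': 0.91}
{'uv': [343.0, 204.6], 'p': 0.47}
0.3 [0.5523 0.1207 0.191 ] [-7.  -3.1 11.2]
0.41 [0.5512 0.1304 0.1751] [-7.   6.8 27.1]
0.52 [0.5503 0.1384 0.1582] [-7.  14.8 43.9]
0.63 [0.5496 0.1445 0.1406] [-7.  21.  61.6]
0.74 [0.5492 0.1486 0.1224] [-7.  25.2 79.8]
0.85 [0.5489 0.1506 0.1038] [-7.1 27.3 98.4]
0.96 [0.5489 0.1507 0.0851] [ -7.2  27.4 117.1]
```

View pics/c.png

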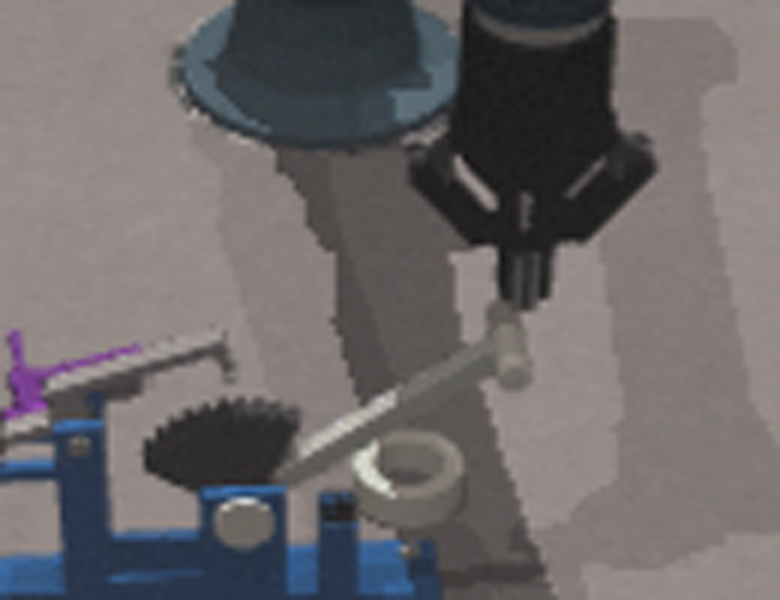

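Tips are above the white handle bar (crop (520,300), handle (510,350)). Pushing along the arc, staying a few mm below its top surface.

```bash
python3 -m jog '-4 -2 8 0 0 0;-7 2 20 0 0 0;-7 8 32 0 0 0;-7 13 44 0 0 0;-7 18 56 0 0 0;-7 22 66 0 0 0' && python3 - <<'E'
from go import *
print(delta([.5489,.1507,.0851]))
E
```

```text
clock: 7.15
tool_pos: [0.553, 0.149, 0.2123]
ee_rot: [-0.05, 0.999, 0.001, 0.001]
wrist_force: [-1.2, 3.2, 3.9]
gripper_width: -0.0001
grasp_force: 2.1
[ 4.2  1.7 54.2]
```

```bash
python3 -m jog '2 1 12 0 0 0;4 2 24 0 0 0;4 2 34 0 0 0;4 2 44 0 0 0;4 2 52 0 0 0;4 2 57 0 0 0;4 2 57 0 0 0'
```

```text
clock: 7.85
tool_pos: [0.5477, 0.1485, 0.1574]
ee_rot: [-0.049, 0.999, 0.0, -0.002]
wrist_force: [-7.3, 1.1, 20.9]
gripper_width: 0.0001
grasp_force: 10.6
```

On its stop (21 N, tips at 84 mm). Hold briefly, then retreat straight up.

```bash
python3 -m jog '0 0 0 0 0 0;0 0 0 0 0 0;0 0 0 0 0 0;0 0 -10 0 0 0;0 0 -40 0 0 0;0 0 -80 0 0 0;0 0 -120 0 0 0;0 0 -150 0 0 0' && python3 -m jog '0 40 0 0 0 0;0 80 0 0 0 0;0 120 0 0 0 0;0 150 0 0 0 0;0 150 0 0 0 0'; python3 - <<'E'
from go import *
p=viewer.read_camera("scene");u,v=300,190
cv2.imwrite("pics/d.png",cv2.resize(p["frame"][v-50:v+50,u-65:u+65],None,fx=6,fy=6,interpolation=cv2.INTER_CUBIC)[:,:,::-1])
E
```

```text
clock: 8.65
tool_pos: [0.5473, 0.1471, 0.3056]
ee_rot: [-0.049, 0.999, -0.001, -0.001]
wrist_force: [0.4, 0.5, -0.3]
gripper_width: 0.0
grasp_force: 0.0
clock: 9.15
tool_pos: [0.5298, 0.3036, 0.3025]
ee_rot: [-0.054, 0.999, -0.0, -0.002]
wrist_force: [-0.0, 0.4, 0.3]
gripper_width: -0.0
grasp_force: 0.0
```

View pics/d.png

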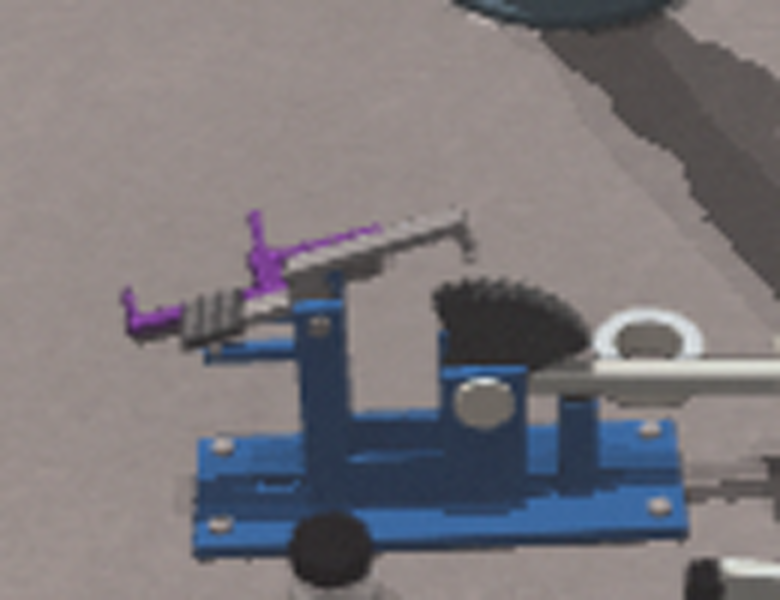

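The lever lies level on its stop post at about (580,400), the pawl nose is up at (465,235), and the tab is down on its rod. The tape, jar and clamp have not moved. Handing in.

```bash
python3 -c "
from cell import job
print(job.job_done())"
```

```text
the job is handed in; nothing more can be done
None
```

The pawl is pressed free, the lever is down on its stop, the arm is clear of everything, and the job was handed in after about 9 s of robot time; no verdict came back.

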